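# Lock the push-and-turn cap on the old-needle vial

### The arm

A 6-joint arm with a two-finger parallel gripper is mounted at the origin on a cart in front of the work surface, level with it; the furniture and walls round the work are solid. World frame = base frame: x ahead of the robot, y to its left, z up, the work surface at z = 0. Lengths are in m, angles in rad, forces in N, time in s.
With the tool pointing down it reaches from about 0.325 to 0.9 m from the base axis. Payload 6.1 kg.
Tool frame: the origin (TCP) lies between the finger pads; the fingertips stand 19 mm ahead of it and the grasp point (between the pads) is the TCP; z points along the fingers, y is the line along which they close (so a half turn about z gives the same grasp; the last joint's range is limited). The gripper opens to 87 mm and grips with 3 to 60 N. Pads are 19 mm wide; open, the fingers measure 117 mm over their backs; the gripper's body (75 mm by 190 mm) begins 51 mm behind the grasp point.
Start: joints at [1.061, 0.22, 1.526, -0, 1.395, -0.126], TCP at [0.234, 0.58, 0.242] pointing down, gripper open.
Joint ranges: [-2.98, 2.98], [-0.91, 2.08], [0.09, 2.57], [-1.24, 4.39], [0.2, 2.65], [-2.68, 2.68]. Speed limits (rad/s): [2.57, 2.57, 3.01, 3.14, 3.14, 3.14].

### API

Orientations are given as a unit quaternion [w, x, y, z].
In Python, from plant import observe, capture, camera_params, job_done gives the robot as it stands.
- The arm moves only by the tool step_arm, never from a script. Its argument "increments" is text: rows parted by semicolons, each of 7 numbers parted by spaces: the finger opening in cm, from 0 to 8.7, then the shift along the tool's x, y, z in cm, then the turn, a rotation vector about the tool's x, y, z in degrees. In form: jaw tx ty tz rx ry rz; .... A call has exactly 10 rows; each row shifts and turns the commanded pose from where the row before left it, along the tool's axes as they then stand; what a row does not reach is not made up. A row lasts 1/8 s, in which the tool goes at most 62.5 mm and 10.7 degrees, less where a joint would pass 70% of its speed; a pose out of reach is approached as far as the arm can. A call is refused whole if a number of a shift passes 6.25 or a number of a turn 10.7, either way. A call with a gripper value outside its range is refused whole. The fingers move at their own pace and stop on an object; "grip_force" is the grip in N (left out, the last holds). Time passes only in rows, so rows that do not move let the fingers close, or fill a call up. It gives the time, the measured TCP pose, the force, the opening and the grip force at its end, in the units of the state.
- observe(): the state, without advancing time (a new reading comes with each control period).
- capture(name): name is "side" or "top" or "wrist"; returns (picture, depth): 384x512x3 uint8, red, green, blue; 384x512 float32, m along the optical axis (not along the pixel's ray), 0 where there is no reading.
- camera_params(name): a dict with "camera_matrix" (3x3 intrinsics, pixels), "dist_coeffs" ([k1, k2, p1, p2, k3] as OpenCV has them; the pictures are not rectified), "extrinsics" (4x4, takes a point from camera to world coordinates). Camera axes: x right, y up, looking along -z (the intrinsics and any distortion apply to the point x, -y, -z); pixel columns grow to the right and rows downward; lengths in m; the calibration is good to about 2 mm. A picture is of the moment at which its call begins: read the wrist's pose just before it. camera_params takes no time and is no camera call; for the wrist camera it gives the pose at the moment of the call.
- job_done(): hands the job in; it is judged then, once.
The state is a dict: "clock": time; "joint_pos": joint angles; "qvel": joint speeds; "joint_torque": joint torques, N m; "position": TCP position; "tcp_rot": TCP orientation; "force": force on the tool from outside, world axes, zero at the start; "moment": the same for the moment, N m; "grip_width": finger opening in m; "grasp_force": force on a finger pad.
Only numpy, scipy, OpenCV 4.12 (cv2) and the standard library are available. Lean on these libraries where they do the work, as an engineer would, in place of code of your own. Each camera call takes 0.05 s, during which the arm holds its last target. There are 200 camera calls.

### The job

The amber vial for blunt machine needles in the wooden block has been left open. Put its white push-and-turn cap on, feel for the place where the cap's lugs drop between the hooks of the vial, then press the cap down against its spring and twist it clockwise (seen from above) until it stops and the lugs are caught, so that it sits level and stays locked down by itself when you let go. Be gentle: the vial is brittle and cracks above 45 N, the push and the twist on its hooks taken together; and leave the other things on the desk where they are.

Things in the scene. Friction and masses are not known exactly. Their poses are not given: they have to be found in the camera images.
- cap_center (a point): Centre (half-way up, on the axis) of the loose white cap, standing on the desk open side down. Round, finely ribbed, 53 mm in diameter, 30 mm tall, about 55 g; z is its axis, up through the closed top. Stiff plastic: hold it across the diameter with 30 N or more. Inside: a free bore 47 mm wide, four lugs, and a sprung disc under the top.
- cap_lugs (a point): Point on the cap's axis 9 mm below cap_center, level with the middle of its four lugs. The lugs point inwards from the skirt along this frame's +x, +y, -x and -y, from 23.5 to 19 mm from the axis; each is 6.4 mm wide (18 deg) and 4 mm thick, its underside 4 mm above the cap's lower edge.
- cap: The cap; origin at the centre of its lower edge, 15 mm below cap_center. Its sprung disc (35 mm across) lies 14 mm above the lower edge, lands on the vial's mouth, and can be pushed up 10 mm into the cap at about 1.2 N per mm, then it is hard.
- vial_mouth (a point): Centre of the amber vial's open mouth, its highest point, 98 mm above the desk; z up, x and y turn with the block, not the vial. The vial is upright, 35 mm in diameter, 68 mm of it showing above the block. How far it is turned in its bore differs each time and is NOT reported: feel or look for it. It slips round in the bore only above about 0.5 N m.
- hook_tops (a point): Point on the vial's axis, 6 mm below the mouth, level with the tops of four equal hooks round its neck, 44 mm over all. Each covers 62 deg, with a gap of 28 deg before the next. A lug goes down through a gap, passes under a tooth (7 mm below the tops), turns clockwise (from above) to an end stop, and springs up 3 mm into a notch.
- cap_locked (a point): Where cap_center comes to rest when locked: 3 mm below the mouth. Other heights of cap_center: 5 mm above the mouth with lugs resting on the hooks; 1 mm above, lugs in the gaps, spring just touched; 6 mm below (8.5 N) to clear the teeth; 9 mm below (12 N) hard bottom. Gap middle to locked: 32 to 48 deg clockwise.
- notions_block: The wooden block, 90 (x) x 180 (y) x 30 mm, fixed on the desk; origin under its centre, z up. It carries the vial, whose axis is 48 mm from the origin towards -y; two thread spools (tops 78 mm above the desk) stand on it 58 mm towards +y, at x = -22 and +22 mm.
- tape_measure: white round tape measure, 55 x 68 x 18 mm, lying on the desk; origin under its centre. Bystander: leave it alone.
- pin_tin: closed flat blue tin, 62 x 89 x 22 mm, lying on the desk; origin under its centre. Bystander: leave it alone.
- loose_spool: green thread spool standing on the desk, 26 mm across, 48 mm tall; origin under its centre. Bystander: leave it alone.
Things that resemble listed ones, but are neither listed nor needed, are in the scene too. Of the things shaped like the cap, the white one is meant.

How it is judged:
By the outcome, as a careful person would: the job done as asked, in the order asked, and still so for the second after the job is handed in, with the robot touching nothing.
It also fails if it takes over 72 s, if anything falls off the work surface, if the arm or the gripper's body presses on something with over 40 N, if the wrist force passes 120 N, or if a joint passes its speed limit or range.

## Working session

There is one attempt and no reset: what is moved stays moved. The work goes in short steps, Python scripts to look and compute and a tool call to move; the robot and the scene stay as the last step left them, time stands still between calls to the robot, and variables do not carry over. Pictures are saved under pics/ and viewed, at most 10 in all, crops included, and the job is handed in when it is done.

Besides the shell and the picture viewer there is one more tool, called in YAML: its name, and indented under it one key for each argument. step_arm: Moves the arm, as the interface text tells. Its arguments: {"type":"object","properties":{"increments":{"type":"string"},"grip_force":{"type":"number"}},"required":["increments"]}

```bash
ls; mkdir -p pics; cat > h.py <<'E'
import numpy as np, cv2
from plant import observe, capture, camera_params
def pts(depth,p):
    "world point per pixel from depth"
    K=np.array(p["camera_matrix"]);D=np.array(p["dist_coeffs"]);T=np.array(p["extrinsics"])
    h,w=depth.shape
    u,v=np.meshgrid(np.arange(w),np.arange(h))
    n=cv2.undistortPoints(np.stack([u,v],-1).reshape(-1,1,2).astype(np.float64),K,D).reshape(h,w,2)
    c=np.stack([n[...,0],-n[...,1],-np.ones((h,w))],-1)*depth[...,None]
    return c@T[:3,:3].T+T[:3,3]
def ray(px,p,z):
    "pixel -> world point on plane z"
    K=np.array(p["camera_matrix"]);D=np.array(p["dist_coeffs"]);T=np.array(p["extrinsics"])
    n=cv2.undistortPoints(np.array(px,float).reshape(-1,1,2),K,D).reshape(-1,2)
    d=np.c_[n[:,0],-n[:,1],-np.ones(len(n))]@T[:3,:3].T
    o=T[:3,3]
    return o+d*((z-o[2])/d[:,2])[:,None]
E
python3 - <<'E'
from h import *
s=observe();print(s)
for n in("top","side"):
    p=camera_params(n);im,d=capture(n);np.savez(f"{n}0.npz",im=im,d=d,**p)
    cv2.imwrite(f"pics/{n}0.png",im[...,::-1]);print(n,np.round(p["extrinsics"],3).tolist(),(d>0).mean())
E
```

```text
pics
{'clock': 0.0, 'joint_pos': array([ 1.06090622e+00,  2.21212948e-01,  1.52758315e+00, -1.00451089e-06,
        1.39467441e+00, -1.26105305e-01]), 'qvel': array([-1.13536349e-03,  5.79863862e-05, -2.47467307e-04, -2.29838050e-04,
        5.18033779e-04, -8.52544650e-05]), 'joint_torque': array([ 2.45712381e-04, -4.94602883e+01, -3.87380576e+01,  6.98021217e-02,
        5.71266795e-02, -1.45486661e-04]), 'position': array([0.23375053, 0.5790361 , 0.24046017]), 'tcp_rot': array([-2.93100410e-04,  1.90716731e-01,  9.81644664e-01, -8.92007401e-04]), 'force': array([-0.28396763, -0.21494839, -0.91787921]), 'moment': array([ 0.0259524 , -0.00725746, -0.00433086]), 'grasp_force': 0.0, 'grip_width': 0.0871072091982969}
top [[0.022, 0.993, -0.118, 0.436], [-1.0, 0.023, 0.009, -0.043], [0.011, 0.117, 0.993, 1.222], [0.0, 0.0, 0.0, 1.0]] 0.9959716796875
side [[0.971, 0.122, -0.205, 0.375], [-0.237, 0.397, -0.887, -0.825], [-0.027, 0.91, 0.414, 0.447], [0.0, 0.0, 0.0, 1.0]] 0.99609375
```

View pics/top0.png

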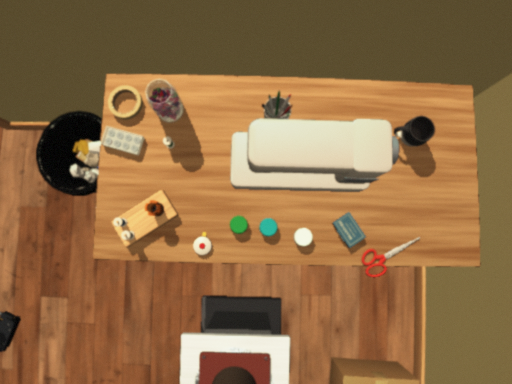

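View pics/side0.png

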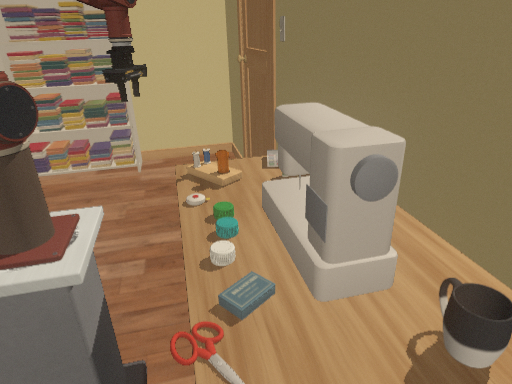

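The top view shows these cap-like things: white cap (304,237), green cap (239,225), teal cap (268,228), and the white tape measure with a red centre (202,245). The white ribbed one at (304,237), at (223,253) in the side view, is the one I want. The vial is at (155,208) in the block, and the block's two spools are at (118,222) and (126,235).

```bash
python3 - <<'E'
from h import *
out=[]
for n,c in (("top",[(304,237),(155,208)]),("side",[(223,253),(222,162)])):
    z=np.load(n+"0.npz");im=z["im"];d=z["d"];P=pts(d,z)
    np.save(n+"P.npy",P)
    for (u,v) in c:
        R=30
        w=P[v-R:v+R,u-R:u+R].reshape(-1,3);col=im[v-R:v+R,u-R:u+R].reshape(-1,3).astype(int)
        print(n,(u,v),np.round(P[v,u],4),im[v,u])
        if (u,v) in((304,237),(223,253)):
            m=(w[:,2]>.022)&(w[:,2]<.045)&(col.min(1)>120)&(np.ptp(col,axis=1)<50); q=w[m]
        else:
            m=(w[:,2]>.085)&(w[:,2]<.12); q=w[m]
        print(m.sum(),np.round([q.min(0),q.max(0),np.median(q,0)],4).tolist())
        k=cv2.resize(im[v-R:v+R,u-R:u+R],(400,300) if 0 else (300,300),interpolation=cv2.INTER_CUBIC);out.append(k)
cv2.imwrite("pics/crop1.png",np.vstack([np.hstack(out[:2]),np.hstack(out[2:])])[...,::-1])
P=np.load("topP.npy");im=np.load("top0.npz")["im"]
# block: top face at z=.03
m=((P[...,2]>.022)&(P[...,2]<.038)).astype(np.uint8); m[:,:105]=0;m[:185]=0;m[:,185:]=0;m[255:]=0
cs,_=cv2.findContours(m,0,1);c=max(cs,key=cv2.contourArea)
r=cv2.minAreaRect(c);b=cv2.boxPoints(r);print(r, np.round(ray(b,np.load("top0.npz"),.03),4).tolist())
for nm,(u,v) in dict(green=(239,225),teal=(268,228),tape=(202,245),tin=(349,230),black=(5,330),s1=(118,222),s2=(126,235)).items(): print(nm,np.round(P[v,u],3))
E
```

```text
top (304, 237) [ 0.4422 -0.1922  0.0287] [245 247 230]
244 [[0.4189, -0.2126, 0.0221], [0.4683, -0.1656, 0.0355], [0.4423, -0.1891, 0.0293]]
top (155, 208) [0.5165 0.2447 0.0268] [59 39 27]
116 [[0.4325, 0.2169, 0.0856], [0.5342, 0.3112, 0.1043], [0.512, 0.2359, 0.0932]]
side (223, 253) [ 0.4418 -0.2155  0.0288] [208 197 178]
355 [[0.4167, -0.3118, 0.022], [0.4832, -0.1674, 0.0313], [0.4433, -0.2014, 0.0287]]
side (222, 162) [0.5088 0.2198 0.067 ] [157  94  42]
84 [[0.4344, 0.2127, 0.0851], [0.5325, 0.3307, 0.0978], [0.5103, 0.2271, 0.0916]]
((143.79244995117188, 218.0532684326172), (31.036760330200195, 61.61271286010742), 57.17145919799805) [[0.4726, 0.3772, 0.03], [0.5746, 0.2282, 0.03], [0.4993, 0.1752, 0.03], [0.3983, 0.323, 0.03]]
green [ 0.473 -0.003  0.029]
teal [ 0.466 -0.087  0.032]
tape [0.413 0.103 0.022]
tin [ 0.465 -0.325  0.025]
black [0.216 0.499 0.334]
s1 [0.471 0.336 0.077]
s2 [0.435 0.311 0.077]
```

View pics/crop1.png

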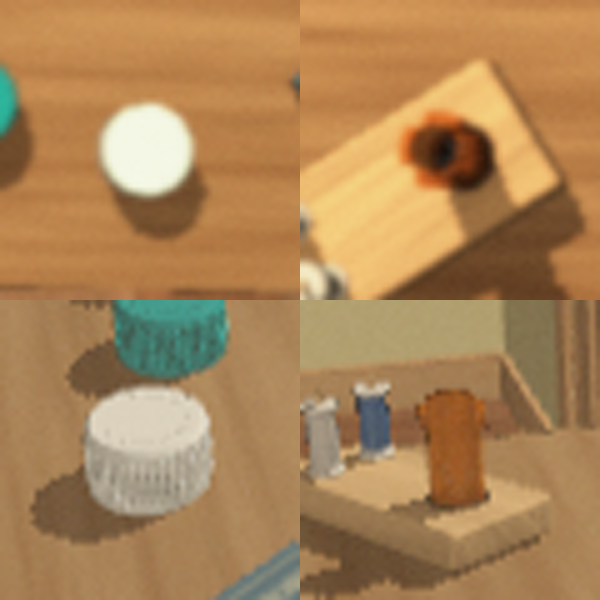

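The close crop confirms it: a white, round, ribbed cap with its top at about 29 mm. The block measures 181 x 90 mm, which puts the vial axis near (0.513, 0.236). Next I'll refine both positions with the wrist camera.

```bash
cat >> h.py <<'E'
from scipy.spatial.transform import Rotation as Rn
def tool():
    s=observe();q=s["tcp_rot"];return np.array(s["position"]),Rn.from_quat([q[1],q[2],q[3],q[0]]).as_matrix(),s
def to(target,yaw=0):
    p,R,s=tool();d=R.T@(np.array(target)-p)*100
    print("t",round(s["clock"],2),"tool shift cm",np.round(d,2),"pos",np.round(p,4),"F",np.round(s["force"],1),"M",np.round(s["moment"],2),"q6",round(np.degrees(s["joint_pos"][5]),1),"yawy",round(np.degrees(np.arctan2(R[1,1],R[0,1])),1),"w",round(s["grip_width"],4),"gf",s["grasp_force"])
E
python3 - <<'E'
from h import *
p,R,s=tool();T=np.array(camera_params("wrist")["extrinsics"])
print("cam in tool",np.round(R.T@(T[:3,3]-p),4),np.round(R.T@T[:3,:3],3).tolist(),camera_params("wrist")["camera_matrix"],camera_params("wrist")["dist_coeffs"])
to([.513,.236,.28])
E
```

```text
cam in tool [ 0.0841 -0.     -0.1426] [[0.0, 0.953, 0.305], [1.0, -0.0, -0.001], [-0.001, 0.305, -0.953]] [[291.7271533    0.         253.61031033]
 [  0.         291.7271533  187.33880435]
 [  0.           0.           1.        ]] [-0.02430868  0.          0.          0.          0.        ]
t 0.1 tool shift cm [-38.74 -21.36  -3.92] pos [0.2338 0.5791 0.2406] F [ 0.1 -0.4  0.6] M [0.02 0.05 0.01] q6 -7.2 yawy 68.0 w 0.0872 gf 0.0
```

step_arm:
  increments: "8.7 -4.3 -2.37 0.2 0 0 0;8.7 -4.3 -2.37 0.2 0 0 0;8.7 -4.3 -2.37 0.2 0 0 0;8.7 -4.3 -2.37 0.2 0 0 0;8.7 -4.3 -2.37 0.2 0 0 0;8.7 -4.3 -2.37 0.2 0 0 0;8.7 -4.3 -2.37 0.2 0 0 0;8.7 -4.3 -2.37 0.3 0 0 0;8.7 -4.3 -2.4 0.3 0 0 0;8.7 0 0 0 0 0 0"
  grip_force: 40

```text
clock: 1.35
position: [0.5143, 0.2337, 0.2207]
tcp_rot: [-0.0, 0.193, 0.981, -0.001]
force: [-0.7, 0.5, 0.3]
grip_width: 0.0873
grasp_force: 0.0
```

```bash
python3 - <<'E'
from h import *
to([.5133,.2363,.22]);p=camera_params("wrist");im,d=capture("wrist");np.savez("w1.npz",im=im,d=d,**p)
cv2.imwrite("pics/w1.png",im[...,::-1])
P=pts(d,p);r=np.hypot(P[...,0]-.513,P[...,1]-.236)
for lo,hi in((.094,.103),(.088,.094),(.055,.085)):
    q=P[(P[...,2]>lo)&(P[...,2]<hi)&(r<.04)&(d>0)]
    if len(q)>5: (x,y),rad=cv2.minEnclosingCircle(q[:,:2].astype(np.float32));print(lo,len(q),x,y,rad,q[:,2].max())
E
```

```text
t 1.35 tool shift cm [0.19 0.2  0.07] pos [0.5143 0.2337 0.2207] F [-0.7  0.5  0.3] M [ 0.01 -0.01  0.03] q6 -51.3 yawy 67.8 w 0.0873 gf 0.0
0.094 340 0.5124050378799438 0.23709329962730408 0.017508668825030327 0.09986710907286306
0.088 499 0.5128424763679504 0.23707742989063263 0.022500840947031975 0.09396251495247054
0.055 350 0.508424699306488 0.23638957738876343 0.019302083179354668 0.08482091154731008
```

View pics/w1.png

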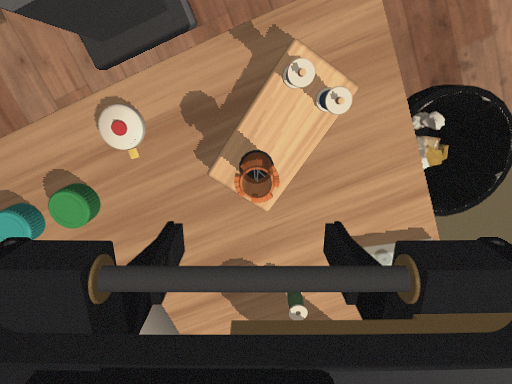

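The wrist view shows the vial mouth at (258,175) with clear gaps between its hooks. The depth fits agree on an axis near (0.5126, 0.2371), and the radii of 17.5 and 22.5 mm match the description. Now the cap.

step_arm:
  increments: "8.7 -1.0 -4.7 0.7 0 0 0;8.7 -1.0 -4.7 0.7 0 0 0;8.7 -1.0 -4.7 0.7 0 0 0;8.7 -1.0 -4.7 0.8 0 0 0;8.7 -1.0 -4.7 0.8 0 0 0;8.7 -1.1 -4.7 0.8 0 0 0;8.7 -1.1 -4.7 0.8 0 0 0;8.7 -1.1 -4.6 0.8 0 0 0;8.7 -1.1 -4.5 0.8 0 0 0;8.7 0 0 0 0 0 0"

```text
clock: 2.65
position: [0.4421, -0.1892, 0.152]
tcp_rot: [-0.001, 0.192, 0.981, 0.0]
force: [0.5, 0.9, -0.2]
grip_width: 0.0867
grasp_force: 0.0
```

```bash
python3 - <<'E'
from h import *
p=camera_params("wrist");im,d=capture("wrist");np.savez("w2.npz",im=im,d=d,**p)
P=pts(d,p);r=np.hypot(P[...,0]-.442,P[...,1]+.191)
for lo,hi in((.026,.036),(.02,.036)):
    q=P[(P[...,2]>lo)&(P[...,2]<hi)&(r<.045)&(d>0)]
    (x,y),rad=cv2.minEnclosingCircle(q[:,:2].astype(np.float32));print(lo,len(q),x,y,rad,np.median(q,0))
m=((P[...,2]>.026)&(P[...,2]<.036)&(r<.045)&(im.min(-1)>90)).astype(np.uint8)
c=max(cv2.findContours(m,0,1)[0],key=cv2.contourArea)
q=ray(c.reshape(-1,2),p,.03)[:,:2].astype(np.float32);print(cv2.minEnclosingCircle(q),cv2.fitEllipse(q))
x=.442;to([x,q[:,1].mean(),.022])
# hook gaps
z=np.load("w1.npz");P=pts(z["d"],z);v=P-[.5126,.2371,0];r=np.hypot(v[...,0],v[...,1])
q=v[(r>.0195)&(r<.0215)&(v[...,2]>.08)&(v[...,2]<.097)];a=np.degrees(np.arctan2(q[:,1],q[:,0]))%360
print(np.histogram(a,36,(0,360))[0])
E
```

```text
0.026 2223 0.44283539056777954 -0.19056539237499237 0.02643178030848503 [ 0.44142339 -0.19000501  0.02938116]
0.02 2306 0.44246700406074524 -0.19051718711853027 0.026743676513433456 [ 0.44079021 -0.18964892  0.02935108]
((0.4417511522769928, -0.19023822247982025), 0.02608456462621689) ((0.44184404611587524, -0.19015997648239136), (0.050830963999032974, 0.05121269449591637), 70.01628875732422)
t 2.7 tool shift cm [-0.05 -0.23 13.02] pos [ 0.4425 -0.1878  0.1522] F [ 0.9  0.1 -0.5] M [-0.01 -0.01 -0.03] q6 -100.4 yawy 67.9 w 0.0876 gf 0.0
[ 6  7  5  0  0  7  7  8  6  9  6  7  0  0  4  9  8  8  6  7  4  0  0 11
  7  7  7  6  9  3  0  0  7  6  7  7]
```

step_arm:
  increments: "8.7 -0.05 -0.25 2 0 0 0;8.7 0 0 2 0 0 0;8.7 0 0 2 0 0 0;8.7 0 0 2 0 0 0;8.7 0 0 2 0 0 0;8.7 0 0 1.5 0 0 0;8.7 0 0 1.0 0 0 0;8.7 0 0 0.5 0 0 0;8.7 0 0 0 0 0 0;7 0 0 0 0 0 0"

```text
clock: 3.95
position: [0.4427, -0.1909, 0.0231]
tcp_rot: [0.0, 0.191, 0.982, -0.0]
force: [0.7, -0.2, -1.0]
grip_width: 0.0826
grasp_force: 0.0
```

step_arm:
  increments: "6 0 0 0 0 0 0;5.6 0 0 0 0 0 0;5.4 0 0 0 0 0 0;5 0 0 0 0 0 0;4.5 0 0 0 0 0 0;4.5 0 0 0 0 0 0;4.5 0 0 0 0 0 0;4.5 0 0 0 0 0 0;4.5 0 0 0 0 0 0;4.5 0 0 0 0 0 0"
  grip_force: 40

```text
clock: 5.2
position: [0.4423, -0.1906, 0.0226]
tcp_rot: [0.0, 0.191, 0.982, -0.0]
force: [0.0, 0.4, 2.3]
grip_width: 0.0526
grasp_force: 40.0
```

```bash
python3 - <<'E'
from h import *
to([.5126,.2371,.16])
E
```

```text
t 5.2 tool shift cm [  9.5   42.29 -13.74] pos [ 0.4423 -0.1906  0.0226] F [0.  0.4 2.3] M [0.16 0.09 0.01] q6 -100.7 yawy 68.0 w 0.0526 gf 40.00042558558562
```

step_arm:
  increments: "4.5 0 0 -3 0 0 0;4.5 0 0 -4 0 0 0;4.5 1.18 5.28 -2 0 0 0;4.5 1.18 5.28 -2 0 0 0;4.5 1.18 5.28 -1.7 0 0 0;4.5 1.18 5.28 0 0 0 0;4.5 1.18 5.28 0 0 0 0;4.5 1.18 5.28 0 0 0 0;4.5 1.18 5.28 0 0 0 0;4.5 1.18 5.28 0 0 0 0"

```text
clock: 6.45
position: [0.5128, 0.2382, 0.1492]
tcp_rot: [-0.0, 0.191, 0.982, -0.0]
force: [1.4, -0.8, -0.9]
grip_width: 0.0525
grasp_force: 40.0
```

step_arm:
  increments: "4.5 0 0 0 0 0 0;4.5 0 0 0 0 0 0;4.5 0 0 0 0 0 0;4.5 0 0 0 0 0 0;4.5 0 0 0 0 0 0;4.5 0 0 0 0 0 0;4.5 0 0 0 0 0 0;4.5 0 0 0 0 0 0;4.5 0 0 0 0 0 0;4.5 0 0 0 0 0 0"

```text
clock: 7.7
position: [0.5129, 0.2365, 0.1495]
tcp_rot: [-0.0, 0.191, 0.982, -0.0]
force: [-0.5, -0.7, -0.3]
grip_width: 0.0526
grasp_force: 40.0
```

```bash
python3 - <<'E'
from h import *
to([.5128,.2368,.131])
p=camera_params("wrist");im,d=capture("wrist");cv2.imwrite("pics/w3.png",im[...,::-1])
P=pts(d,p);r=np.hypot(P[...,0]-.5126,P[...,1]-.2371)
for lo,hi in((.094,.103),(.088,.094),(.115,.165)):
    q=P[(P[...,2]>lo)&(P[...,2]<hi)&(r<.045)&(d>0)]
    if len(q)>5:(x,y),rad=cv2.minEnclosingCircle(q[:,:2].astype(np.float32));print(lo,len(q),x,y,rad,q[:,2].min(),q[:,2].max())
for n in("top","side"):
    pp=camera_params(n);i,dd=capture(n);np.savez(n+"3.npz",im=i,d=dd,**pp);Q=pts(dd,pp)
    m=(i.min(-1)>120)&(np.ptp(i.astype(int),axis=-1)<50)&(np.hypot(Q[...,0]-.512,Q[...,1]-.237)<.045)&(Q[...,2]>.11)
    print(n,m.sum(),np.round([Q[m].min(0),Q[m].max(0)],4).tolist() if m.any() else 0)
E
```

```text
t 7.7 tool shift cm [0.02 0.03 1.85] pos [0.5129 0.2365 0.1495] F [-0.5 -0.7 -0.3] M [-0.02 -0.05  0.02] q6 -51.3 yawy 68.0 w 0.0526 gf 39.99980846951985
0.094 113 0.5010249614715576 0.24210688471794128 0.011986316181719303 0.09400036816524404 0.09878574517851055
0.088 373 0.5073533654212952 0.23918652534484863 0.02148325741291046 0.08800314220606853 0.09391929932648035
0.115 7107 0.503284215927124 0.2404080629348755 0.03835242986679077 0.1253165832623582 0.16499161074648253
top 0 0
side 117 [[0.4867, 0.2027, 0.1268], [0.5385, 0.2599, 0.3333]]
```

View pics/w3.png

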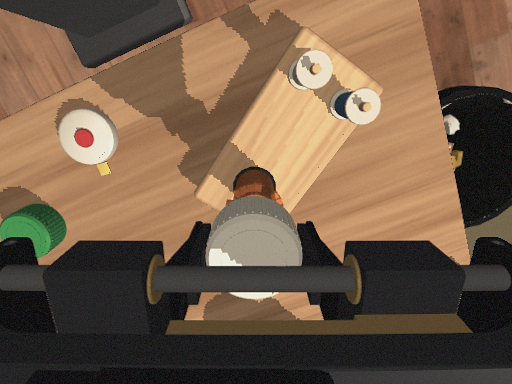

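The wrist view shows the cap at (254,255) held over the vial at (256,185), and they look lined up. I'll measure their offset within this one view.

```bash
python3 - <<'E'
from h import *
from scipy.optimize import least_squares
to([.5128,.2368,.131]);p0,R,s=tool()
p=camera_params("wrist");im,d=capture("wrist");np.savez("w4.npz",im=im,d=d,**p)
P=(pts(d,p)-p0)@R   # tool frame
z=pts(d,p)[...,2]
def fit(m,r):
    q=P[m][:,:2]; f=lambda c:np.hypot(q[:,0]-c[0],q[:,1]-c[1])-r
    o=least_squares(f,[0,0],loss="soft_l1",f_scale=.0005);print(len(q),np.round(o.x*1000,2),"rms",np.std(o.fun)*1000); return o.x
g=im.astype(int);rr=np.hypot(P[...,0],P[...,1])
amber=(g[...,0]>g[...,2]*1.6)&(rr<.03)
print("body");fit(amber&(z>.04)&(z<.08)&(rr<.022),.0175)
e=amber&(z>.082)&(z<.0905); print("hookwall");fit(e&(rr>.02),.022)
c=(np.ptp(g,axis=-1)<60)&(rr<.032)&(z>.128)&(z<.154)&(np.abs(P[...,1])<.02)
print("cap");fit(c,.0265)
E
```

```text
t 7.85 tool shift cm [0.03 0.03 1.85] pos [0.5129 0.2365 0.1495] F [ 0.2  0.8 -0.8] M [ 0.03 -0.03  0.02] q6 -51.3 yawy 68.0 w 0.0527 gf 39.99985933937751
body
353 [0.42 0.42] rms 0.36328483564173414
hookwall
95 [0.31 0.5 ] rms 0.5987214635192815
cap
1192 [-0.61 -0.03] rms 0.34389851127136656
```

step_arm:
  increments: "4.5 0.08 0.04 0 0 0 0;4.5 0 0 0.8 0 0 0;4.5 0 0 0.8 0 0 0;4.5 0 0 0.8 0 0 0;4.5 0 0 0.5 0 0 0;4.5 0 0 0.3 0 0 0;4.5 0 0 0.15 0 0 0;4.5 0 0 0.1 0 0 0;4.5 0 0 0 0 0 0;4.5 0 0 0 0 0 0"

```text
clock: 9.15
position: [0.5125, 0.2371, 0.1152]
tcp_rot: [0.0, 0.191, 0.982, 0.0]
force: [0.6, -0.1, -0.7]
grip_width: 0.0522
grasp_force: 40.0
```

```bash
python3 - <<'E'
from h import *
to([.5128,.2368,.111])
E
```

```text
t 9.15 tool shift cm [-0.04 -0.02  0.42] pos [0.5125 0.2371 0.1152] F [ 0.6 -0.1 -0.7] M [-0.02 -0.03 -0.05] q6 -51.2 yawy 68.0 w 0.0522 gf 39.99998016172867
```

step_arm:
  increments: "4.5 0 0 0.05 0 0 0;4.5 0 0 0.05 0 0 0;4.5 0 0 0.05 0 0 0;4.5 0 0 0.05 0 0 0;4.5 0 0 0.05 0 0 0;4.5 0 0 0.05 0 0 0;4.5 0 0 0.05 0 0 0;4.5 0 0 0.05 0 0 0;4.5 0 0 0 0 0 0;4.5 0 0 0 0 0 0"

```text
clock: 10.4
position: [0.5124, 0.2371, 0.111]
tcp_rot: [0.0, 0.191, 0.982, 0.0]
force: [-0.8, 0.8, -1.0]
grip_width: 0.0528
grasp_force: 40.0
```

step_arm:
  increments: "4.5 0 0 0.02 0 0 0;4.5 0 0 0.02 0 0 0;4.5 0 0 0.02 0 0 0;4.5 0 0 0.02 0 0 0;4.5 0 0 0.02 0 0 0;4.5 0 0 0.02 0 0 0;4.5 0 0 0 0 0 0;4.5 0 0 0 0 0 0;4.5 0 0 0 0 0 0;4.5 0 0 0 0 0 0"

```text
clock: 11.65
position: [0.5124, 0.2371, 0.1105]
tcp_rot: [0.0, 0.191, 0.982, 0.0]
force: [-2.7, -1.6, 5.6]
grip_width: 0.0524
grasp_force: 40.0
```

Contact comes exactly at the lugs-on-hooks height, with 5.6 N of push. Next I'll turn clockwise under this light press and feel for the drop.

step_arm:
  increments: "4.5 0 0 0.03 0 0 1;4.5 0 0 0 0 0 1;4.5 0 0 0 0 0 1;4.5 0 0 0 0 0 1;4.5 0 0 0 0 0 1;4.5 0 0 0 0 0 1;4.5 0 0 0 0 0 1;4.5 0 0 0 0 0 1;4.5 0 0 0 0 0 1;4.5 0 0 0 0 0 1"

```text
clock: 12.9
position: [0.5133, 0.2373, 0.1104]
tcp_rot: [0.001, 0.276, 0.961, 0.001]
force: [0.9, -0.3, 5.3]
grip_width: 0.0527
grasp_force: 40.0
```

```bash
python3 - <<'E'
from h import *
to([.5128,.2368,.111])
E
```

```text
t 12.9 tool shift cm [ 0.02 -0.07 -0.06] pos [0.5133 0.2373 0.1104] F [ 0.9 -0.3  5.3] M [-0.05 -0.04  0.09] q6 -41.1 yawy 58.0 w 0.0527 gf 40.0009119317383
```

step_arm:
  increments: "4.5 0 0 0 0 0 1.2;4.5 0 0 0 0 0 1.2;4.5 0 0 0 0 0 1.2;4.5 0 0 0 0 0 1.2;4.5 0 0 0 0 0 1.2;4.5 0 0 0 0 0 1.2;4.5 0 0 0 0 0 1.2;4.5 0 0 0 0 0 1.2;4.5 0 0 0 0 0 1.2;4.5 0 0 0 0 0 1.2"

```text
clock: 14.15
position: [0.512, 0.237, 0.1092]
tcp_rot: [-0.0, 0.375, 0.927, -0.0]
force: [0.3, 0.8, -0.5]
grip_width: 0.0524
grasp_force: 40.0
```

The cap dropped: z went down and the force fell to about 0. I'll lower it into the gap without turning.

step_arm:
  increments: "4.5 0 0 0.03 0 0 0;4.5 0 0 0.03 0 0 0;4.5 0 0 0.03 0 0 0;4.5 0 0 0.03 0 0 0;4.5 0 0 0.03 0 0 0;4.5 0 0 0.03 0 0 0;4.5 0 0 0.03 0 0 0;4.5 0 0 0.03 0 0 0;4.5 0 0 0 0 0 0;4.5 0 0 0 0 0 0"

```text
clock: 15.4
position: [0.5124, 0.2371, 0.1072]
tcp_rot: [0.0, 0.375, 0.927, 0.0]
force: [0.9, 0.2, 0.3]
grip_width: 0.0526
grasp_force: 40.0
```

```bash
python3 - <<'E'
from h import *
to([.5128,.2368,.107])
E
```

```text
t 15.4 tool shift cm [-0.05  0.01  0.02] pos [0.5124 0.2371 0.1072] F [0.9 0.2 0.3] M [-0.02  0.02 -0.01] q6 -29.2 yawy 46.0 w 0.0526 gf 39.999760347545816
```

The lugs are in the gap, 4 mm down, with no side load. Now I'll press against the spring, aiming for about 8 mm of compression (it clears the teeth at 7 mm and bottoms at 10 mm).

step_arm:
  increments: "4.5 0 0 0.1 0 0 0;4.5 0 0 0.1 0 0 0;4.5 0 0 0.1 0 0 0;4.5 0 0 0.1 0 0 0;4.5 0 0 0.1 0 0 0;4.5 0 0 0.1 0 0 0;4.5 0 0 0.1 0 0 0;4.5 0 0 0.1 0 0 0;4.5 0 0 0.1 0 0 0;4.5 0 0 0 0 0 0"

```text
clock: 16.65
position: [0.5125, 0.2371, 0.0989]
tcp_rot: [0.0, 0.374, 0.927, 0.0]
force: [-3.6, -0.4, 8.5]
grip_width: 0.0527
grasp_force: 40.0
```

```bash
python3 - <<'E'
from h import *
to([.5128,.2368,.098])
E
```

```text
t 16.65 tool shift cm [-0.04 -0.01  0.09] pos [0.5125 0.2371 0.0989] F [-3.6 -0.4  8.5] M [-0.22  0.6   0.02] q6 -29.2 yawy 46.0 w 0.0527 gf 40.002038039460786
```

step_arm:
  increments: "4.5 0 0 0.05 0 0 0;4.5 0 0 0.05 0 0 0;4.5 0 0 0.05 0 0 0;4.5 0 0 0 0 0 0;4.5 0 0 0 0 0 0;4.5 0 0 0 0 0 0;4.5 0 0 0 0 0 0;4.5 0 0 0 0 0 0;4.5 0 0 0 0 0 0;4.5 0 0 0 0 0 0"

```text
clock: 17.9
position: [0.5125, 0.2372, 0.0977]
tcp_rot: [0.0, 0.374, 0.927, 0.0]
force: [-3.4, -2.1, 9.7]
grip_width: 0.0524
grasp_force: 40.0
```

```bash
python3 - <<'E'
from h import *
to([.5128,.2368,.098])
E
```

```text
t 17.9 tool shift cm [-0.04 -0.01 -0.03] pos [0.5125 0.2372 0.0977] F [-3.4 -2.1  9.7] M [-0.26  0.72 -0.09] q6 -29.2 yawy 46.0 w 0.0524 gf 40.0024520895704
```

step_arm:
  increments: "4.5 0.01 -0.03 0 0 0 1.5;4.5 0 0 0 0 0 1.5;4.5 0 0 0 0 0 1.5;4.5 0 0 0 0 0 1.5;4.5 0 0 0 0 0 1.5;4.5 0 0 0 0 0 1.5;4.5 0 0 0 0 0 1.5;4.5 0 0 0 0 0 1.5;4.5 0 0 0 0 0 1.5;4.5 0 0 0 0 0 1.5"

```text
clock: 19.15
position: [0.5137, 0.2374, 0.0984]
tcp_rot: [0.001, 0.493, 0.87, 0.001]
force: [-0.0, -0.7, 10.2]
grip_width: 0.0523
grasp_force: 40.0
```

```bash
python3 - <<'E'
from h import *
to([.5128,.2368,.098])
E
```

```text
t 19.15 tool shift cm [-0.   -0.11  0.04] pos [0.5137 0.2374 0.0984] F [-0.  -0.7 10.2] M [-0.14  0.19  0.06] q6 -14.1 yawy 31.0 w 0.0523 gf 40.00166212162185
```

step_arm:
  increments: "4.5 0 0 0.02 0 0 1.2;4.5 0 0 0 0 0 1.2;4.5 0 0 0 0 0 1.2;4.5 0 0 0 0 0 1.2;4.5 0 0 0 0 0 1.2;4.5 0 0 0 0 0 1.2;4.5 0 0 0 0 0 1.2;4.5 0 0 0 0 0 1.2;4.5 0 0 0 0 0 1.2;4.5 0 0 0 0 0 1.2"

```text
clock: 20.4
position: [0.5138, 0.2373, 0.0983]
tcp_rot: [0.001, 0.581, 0.814, 0.002]
force: [-0.0, -1.1, 9.4]
grip_width: 0.0525
grasp_force: 40.0
```

```bash
python3 - <<'E'
from h import *
to([.5128,.2368,.098])
E
```

```text
t 20.4 tool shift cm [-0.02 -0.11  0.03] pos [0.5138 0.2373 0.0983] F [-0.  -1.1  9.4] M [-0.17  0.13  0.1 ] q6 -2.2 yawy 19.0 w 0.0525 gf 40.00193255787508
```

step_arm:
  increments: "4.5 0 0 0 0 0 1;4.5 0 0 0 0 0 1;4.5 0 0 0 0 0 1;4.5 0 0 0 0 0 1;4.5 0 0 0 0 0 1;4.5 0 0 0 0 0 1;4.5 0 0 0 0 0 1;4.5 0 0 0 0 0 0;4.5 0 0 0 0 0 0;4.5 0 0 0 0 0 0"

```text
clock: 21.65
position: [0.5138, 0.2373, 0.0982]
tcp_rot: [0.001, 0.629, 0.777, 0.002]
force: [-0.2, -0.5, 9.9]
grip_width: 0.0527
grasp_force: 40.0
```

```bash
python3 - <<'E'
from h import *
to([.5128,.2368,.098])
E
```

```text
t 21.65 tool shift cm [-0.03 -0.11  0.02] pos [0.5138 0.2373 0.0982] F [-0.2 -0.5  9.9] M [-0.19  0.14  0.05] q6 4.8 yawy 12.0 w 0.0527 gf 40.002246869735245
```

step_arm:
  increments: "4.5 0 0 0 0 0 1;4.5 0 0 0 0 0 1;4.5 0 0 0 0 0 1;4.5 0 0 0 0 0 1;4.5 0 0 0 0 0 1;4.5 0 0 0 0 0 1;4.5 0 0 0 0 0 0;4.5 0 0 0 0 0 0;4.5 0 0 0 0 0 0;4.5 0 0 0 0 0 0"

```text
clock: 22.9
position: [0.5138, 0.2373, 0.0983]
tcp_rot: [0.001, 0.669, 0.743, 0.002]
force: [-0.5, 0.1, 8.5]
grip_width: 0.0525
grasp_force: 40.0
```

```bash
python3 - <<'E'
from h import *
to([.5128,.2368,.098])
E
```

```text
t 22.9 tool shift cm [-0.04 -0.11  0.03] pos [0.5138 0.2373 0.0983] F [-0.5  0.1  8.5] M [-0.2   0.13  0.01] q6 10.8 yawy 6.0 w 0.0525 gf 40.00225614925512
```

step_arm:
  increments: "4.5 0 0 0 0 0 1;4.5 0 0 0 0 0 1;4.5 0 0 0 0 0 1;4.5 0 0 0 0 0 1;4.5 0 0 0 0 0 1;4.5 0 0 0 0 0 0;4.5 0 0 0 0 0 0;4.5 0 0 0 0 0 0;4.5 0 0 0 0 0 0;4.5 0 0 0 0 0 0"

```text
clock: 24.15
position: [0.5138, 0.2374, 0.0983]
tcp_rot: [0.001, 0.701, 0.713, 0.002]
force: [-0.1, 0.1, 9.1]
grip_width: 0.0524
grasp_force: 40.0
```

```bash
python3 - <<'E'
from h import *
to([.5128,.2368,.098])
E
```

```text
t 24.15 tool shift cm [-0.05 -0.1   0.03] pos [0.5138 0.2374 0.0983] F [-0.1  0.1  9.1] M [-0.19  0.21  0.01] q6 15.8 yawy 1.0 w 0.0524 gf 40.00220746300329
```

step_arm:
  increments: "4.5 0 0 0 0 0 1;4.5 0 0 0 0 0 1;4.5 0 0 0 0 0 1;4.5 0 0 0 0 0 1;4.5 0 0 0 0 0 1;4.5 0 0 0 0 0 0;4.5 0 0 0 0 0 0;4.5 0 0 0 0 0 0;4.5 0 0 0 0 0 0;4.5 0 0 0 0 0 0"

```text
clock: 25.4
position: [0.513, 0.2373, 0.0981]
tcp_rot: [0.001, 0.731, 0.682, 0.001]
force: [-2.3, -0.3, 11.8]
grip_width: 0.0524
grasp_force: 40.0
```

```bash
python3 - <<'E'
from h import *
to([.5128,.2368,.098])
E
```

```text
t 25.4 tool shift cm [-0.05 -0.01  0.01] pos [0.513  0.2373 0.0981] F [-2.3 -0.3 11.8] M [-0.21  0.63  0.36] q6 20.8 yawy -3.9 w 0.0524 gf 40.00279142609088
```

The end stop shows at about 50° with 0.36 N m, roughly 30 N combined, so I won't turn further. Next I'll let the spring lift the lugs into the notches.

step_arm:
  increments: "4.5 0 0 0 0 0 -0.5;4.5 0 0 -0.05 0 0 0;4.5 0 0 -0.05 0 0 0;4.5 0 0 -0.05 0 0 0;4.5 0 0 -0.05 0 0 0;4.5 0 0 -0.05 0 0 0;4.5 0 0 -0.05 0 0 0;4.5 0 0 -0.05 0 0 0;4.5 0 0 -0.05 0 0 0;4.5 0 0 0 0 0 0"

```text
clock: 26.65
position: [0.5125, 0.2371, 0.1006]
tcp_rot: [0.0, 0.728, 0.685, 0.0]
force: [3.7, 3.0, 1.5]
grip_width: 0.0524
grasp_force: 40.0
```

```bash
python3 - <<'E'
from h import *
to([.5128,.2368,.1025])
E
```

```text
t 26.65 tool shift cm [-0.03  0.04 -0.19] pos [0.5125 0.2371 0.1006] F [3.7 3.  1.5] M [ 0.37 -0.65  0.22] q6 20.3 yawy -3.5 w 0.0524 gf 40.00009691843388
```

step_arm:
  increments: "4.5 0 0 -0.02 0 0 0;4.5 0 0 -0.02 0 0 0;4.5 0 0 -0.02 0 0 0;4.5 0 0 -0.02 0 0 0;4.5 0 0 -0.02 0 0 -0.3;4.5 0 0 0 0 0 -0.3;4.5 0 0 0 0 0 0;4.5 0 0 0 0 0 0;4.5 0 0 0 0 0 0;4.5 0 0 0 0 0 0"

```text
clock: 27.9
position: [0.5123, 0.2371, 0.1016]
tcp_rot: [0.0, 0.725, 0.689, 0.0]
force: [4.0, 2.2, 2.6]
grip_width: 0.0526
grasp_force: 40.0
```

```bash
python3 - <<'E'
from h import *
to([.5128,.2368,.1025])
E
```

```text
t 27.9 tool shift cm [-0.02  0.06 -0.09] pos [0.5123 0.2371 0.1016] F [4.  2.2 2.6] M [ 0.43 -0.61  0.08] q6 19.7 yawy -2.9 w 0.0526 gf 40.00091625255209
```

step_arm:
  increments: "4.5 0.02 0.04 0 0 0 0;4.5 0 0 -0.02 0 0 0;4.5 0 0 -0.02 0 0 0;4.5 0 0 -0.02 0 0 0;4.5 0 0 -0.02 0 0 0;4.5 0 0 -0.02 0 0 0;4.5 0 0 -0.02 0 0 0;4.5 0 0 0 0 0 0;4.5 0 0 0 0 0 0;4.5 0 0 0 0 0 0"

```text
clock: 29.15
position: [0.5123, 0.2371, 0.1025]
tcp_rot: [-0.0, 0.725, 0.689, -0.0]
force: [2.4, 1.8, 1.5]
grip_width: 0.0525
grasp_force: 40.0
```

```bash
python3 - <<'E'
from h import *
to([.5128,.2368,.1025])
E
```

```text
t 29.15 tool shift cm [-0.02  0.05  0.  ] pos [0.5123 0.2371 0.1025] F [2.4 1.8 1.5] M [ 0.35 -0.28 -0.  ] q6 19.7 yawy -2.9 w 0.0525 gf 40.00052007509112
```

step_arm:
  increments: "4.5 0.01 0.03 -0.02 0 0 0;4.5 0 0 -0.02 0 0 0;4.5 0 0 -0.02 0 0 0;4.5 0 0 -0.02 0 0 0;4.5 0 0 -0.02 0 0 0;4.5 0 0 0 0 0 0;4.5 0 0 0 0 0 0;4.5 0 0 0 0 0 0;4.5 0 0 0 0 0 0;4.5 0 0 0 0 0 0"

```text
clock: 30.4
position: [0.5123, 0.2371, 0.1028]
tcp_rot: [-0.0, 0.725, 0.689, -0.0]
force: [3.7, 2.5, -11.4]
grip_width: 0.0523
grasp_force: 40.0
```

```bash
python3 - <<'E'
from h import *
to([.5128,.2368,.1025])
E
```

```text
t 30.4 tool shift cm [-0.03  0.05  0.03] pos [0.5123 0.2371 0.1028] F [  3.7   2.5 -11.4] M [ 0.52 -0.65  0.01] q6 19.7 yawy -2.9 w 0.0523 gf 39.99729135590769
```

The cap is held down: an 11 N pull at exactly the notch height doesn't lift it. I'll relieve the load, release slowly and retreat.

step_arm:
  increments: "4.5 0.01 0.03 0.04 0 0 0;4.5 0 0 0.03 0 0 0;4.5 0 0 0 0 0 0;4.5 0 0 0 0 0 0;5.2 0 0 0 0 0 0;5.6 0 0 0 0 0 0;6.5 0 0 0 0 0 0;7.5 0 0 0 0 0 0;8.7 0 0 0 0 0 0;8.7 0 0 0 0 0 0"

```text
clock: 31.65
position: [0.5134, 0.2373, 0.1032]
tcp_rot: [0.0, 0.725, 0.689, 0.0]
force: [-0.5, 0.0, -0.1]
grip_width: 0.0842
grasp_force: 0.0
```

step_arm:
  increments: "8.7 0 0 -0.5 0 0 0;8.7 0 0 -1 0 0 0;8.7 0 0 -2 0 0 0;8.7 0 0 -2 0 0 0;8.7 0 0 -2 0 0 0;8.7 0 0 -2 0 0 0;8.7 0 0 -2 0 0 0;8.7 0 0 -1 0 0 0;8.7 0 0 0 0 0 0;8.7 0 0 0 0 0 0"

```text
clock: 32.9
position: [0.5126, 0.2371, 0.227]
tcp_rot: [-0.0, 0.725, 0.689, -0.001]
force: [-0.6, 0.2, 0.1]
grip_width: 0.0871
grasp_force: 0.0
```

```bash
python3 - <<'E'
from h import *
to([.5128,.2368,.1025])
p=camera_params("wrist");im,d=capture("wrist");P=pts(d,p)
m=(im.min(-1)>100)&(np.hypot(P[...,0]-.5126,P[...,1]-.2371)<.024)&(P[...,2]>.09)
q=P[m];A=np.c_[q[:,:2]-[.5126,.2371],np.ones(len(q))];c=np.linalg.lstsq(A,q[:,2],rcond=None)[0]
print(m.sum(),"top z",c[2],"tilt deg",np.degrees(np.hypot(c[0],c[1])),np.median(q,0))
i2,_=capture("side");k=cv2.resize(i2[110:220,160:290],(520,440),interpolation=cv2.INTER_CUBIC)
cv2.imwrite("pics/end.png",k[...,::-1])
E
```

```text
t 32.9 tool shift cm [-0.03  0.04 12.45] pos [0.5126 0.2371 0.227 ] F [-0.6  0.2  0.1] M [-0.12  0.04  0.03] q6 19.7 yawy -2.9 w 0.0871 gf 0.0
1955 top z 0.1094568511518904 tilt deg 0.2115333069151024 [0.51262241 0.23783859 0.10946108]
```

View pics/end.png

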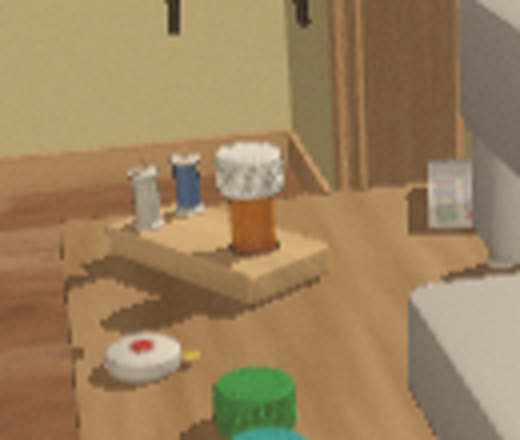

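The picture shows the cap sitting level on the vial at (250,170). Its tilt is 0.2° and its top is at 109.5 mm against an expected 110 mm when locked. The other things are where they were.

```bash
python3 -c "
from plant import job_done;print(job_done())"
```

```text
the job is handed in; nothing more can be done
None
```

The white cap is on the vial, locked down and level (0.2° tilt, top at 109.5 mm against an expected 110 mm); an 11 N upward pull did not free it, about 30 N was the highest load estimated on the vial, and the job was handed in at about 33 s.

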